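Unload a casting from the die and close the layer on the pallet slab

TASK

Swing the red strap on the die all the way aside, lift the aluminium casting out of the die cavity, and lay it flat in the one empty yellow place on the pallet slab, lined up with that place so that it completes the interlocking pinwheel layer of four. Leave the three castings already lying there in their places, set the casting down rather than dropping it, and leave the strap swung aside.

Things in the scene. Friction and masses are not known exactly. Their poses are not given: they have to be found in the camera images.
- die: Lower half of a casting die, fixed to the bench: steel block 170 x 130 mm (its x, y), 45 mm high, origin at the centre of its underside. In its top a rectangular cavity 104 x 64 mm (x, y), 14 mm deep (floor at z = 31 mm), in the centre. It may stand to the left or the right of the slab.
- strap (a joint): Angle (rad) of the red strap over the casting's end at the die's +x side, which keeps it in the die. It turns flat about an upright pin: 0 = across the casting, along the die's +y; grows clockwise seen from above; stop at 1.7, just past the die's +x, fully off the cavity. Starts at 0 to 0.25; stays where left (about 1.2 N at the knob).
- strap_pivot (a point): Axis of the strap's pin, at the underside of the strap; in the die frame at x = 36, y = -50, z = 52 mm. The strap is 18 mm wide and 8 mm thick (z = 52 to 60 mm), 118 mm long. The steel pin head over it is 24 mm in diameter, up to z = 68 mm.
- strap_knob (a point): The red upright round knob at the strap's free end, 18 mm in diameter, from z = 60 to 102 mm above the bench, 100 mm from the pin's axis; this point lies on its axis, 18 mm below its top (z = 84 mm).
- casting: Aluminium casting in the die: flat base 100 x 60 x 18 mm (its x, y, z) with two dark holes; in the middle of its top a rib 40 mm long (x), 16 wide (y), 28 tall; 46 mm tall in all, about 0.33 kg. Origin: centre of its underside. Same after half a turn. Starts in the die cavity, its base 4 mm proud of the die's top face, 2 mm play all round.
- slab: Plywood pallet slab, fixed, 190 x 190 mm, top at 30 mm, any yaw; origin: centre of its underside. On it four yellow places 100 x 60 mm in a pinwheel with 8 mm gaps, centres in the slab frame (-34, 54), (54, 34), (34, -54), (-54, -34) mm, the first and third long along the slab's x, the others along y. The first is empty, a casting lies on each of the others.
- place (a point): Centre of the empty yellow place, on the slab's top face (z = 30 mm). Its x axis is the long direction of the place.
- stacked1: the same kind of aluminium casting as casting, already lying in the layer on the slab; same origin and axes. It must stay where it is.
- stacked2: the same kind of aluminium casting as casting, already lying in the layer on the slab; same origin and axes. It must stay where it is.
- stacked3: the same kind of aluminium casting as casting, already lying in the layer on the slab; same origin and axes. It must stay where it is.
There are look-alikes about, which are no part of the job. Leave any green look-alike of the casting alone.

How it is judged:
By the outcome, as a careful person would: the job done as asked, in the order asked, and still so for the second after the job is handed in, with the robot touching nothing.
It also fails if it takes over 56 s, if anything falls off the work surface, if the arm or the gripper's body presses on something with over 40 N, if the wrist force passes 120 N, or if a joint passes its speed limit or range.

ROBOT

A 6-joint arm with a two-finger parallel gripper is mounted at the origin on the work surface. World frame = base frame: x ahead of the robot, y to its left, z up, the work surface at z = 0. Lengths are in mm, angles in rad, forces in N, time in s.
With the tool pointing down it reaches from about 275 to 775 mm from the base axis. Payload 14.6 kg.
Tool frame: the origin (TCP) lies at the very end of the fingers, on their centre line; the grasp point (between the pads) lies 19 mm behind it; z points along the fingers, y is the line along which they close (so a half turn about z gives the same grasp; the last joint's range is limited). The gripper opens to 85 mm and grips with 20 to 120 N. Pads are 22 mm wide; open, the fingers measure 114 mm over their backs; the gripper's body (76 mm by 85 mm) begins 54 mm behind the grasp point. The pads swing forward as they close: fully open they stand 13 mm farther back than shut.
Start: joints at [-1.256, 0.263, -0.048, 1.259, 0, 1.415], TCP at [237.666, -468.127, 231.278] pointing down, gripper open.
Joint ranges: [-2.65, 2.65], [-0.89, 1.7], [-1.18, 1.37], [-2.13, 2.11], [-1.35, 1.29], [-3.14, 3.14]. Speed limits (rad/s): [1.89, 1.89, 2.57, 2.79, 3.14, 3.14].

INTERFACE

Orientations are given as a unit quaternion [x, y, z, w].
In Python, from cell import * gives the robot as it stands.
- The arm moves only by the shell command python3 -m inch 'ROWS'. ROWS is JSON, a list of rows, each a list of 7 numbers: the closure, from -1 (fully open) to 1 (shut), then the shift along the tool's x, y, z normalised to -1 to 1, where 1 is 200 mm, then the turn, a rotation vector about the tool's x, y, z normalised to -1 to 1, where 1 is 60 degrees. A call has exactly 5 rows; each row is the pose to reach, as a shift and turn from the pose commanded when the call began, along the tool's axes at that moment; what a row does not reach only later rows make up. A row lasts 1/10 s, in which the tool goes at most 50 mm and 8.59 degrees, less where a joint would pass 70% of its speed; a pose out of reach is approached as far as the arm can. A call with a number of a shift or a turn outside -1 to 1 is refused whole. A call with a gripper value outside its range is refused whole. The fingers move at their own pace and stop on an object; the grip force is fixed at half the most. Time passes only in rows, so rows that repeat a pose let the fingers close, or fill a call up. It gives the time, the measured TCP pose, the force, the opening and the grip force at its end, in the units of the state.
- observe(): the state, without advancing time (a new reading comes with each control period).
- capture(name): name is "side" or "top"; returns a dict with "frame" (384x512x3 uint8, blue, green, red), "mtx" (3x3 intrinsics, pixels), "k1" (the pictures are not rectified: a ray, as slopes to the right and down, at radius r is drawn at 1 + k1 r^2 times it, then the intrinsics apply), "extrinsics" (4x4, takes a point from world to camera coordinates). Camera axes: x right, y down, z forward; pixel columns grow to the right and rows downward; lengths in mm; the calibration is good to about 2 mm. A picture is of the moment at which its call begins. There is no depth.
- finish_job(): hands the job in; it is judged then, once.
Trained networks look in the newest picture that a camera, given by its name, has taken for a name from the list of things; names that differ only in an ending like _2 or _b are one class to them, and where a whole thing is asked for, a point or a joint stands for the part that bears it (a point fixed in the world has none). Each returns a list of dicts, best first, with "score" (0 to 1); they miss things now and then, are a little off and sometimes report something else, mostly with a low value. They report only what shows in the picture. A call takes as long as a camera call. They do not tell look-alikes from the thing itself.
- recognise(camera, target): "box" ([left, top, width, height] in pixels, round what is visible of it).
- silhouettes(camera, target): "region" (384x512 bool, what is visible of it) and "box" ([left, top, width, height] in pixels, round what is visible of it).
The state is a dict: "clock": time; "joints": joint angles; "qvel": joint speeds; "effort": joint torques, N m; "tool_pos": TCP position; "orientation": TCP orientation; "force": force on the tool from outside, world axes, zero at the start; "wrist_torque": the same for the moment, N m; "gripper_width": finger opening in mm; "gripper_force": force on a finger pad.
Only numpy, scipy, OpenCV 4.12 (cv2) and the standard library are available. Lean on these libraries where they do the work, as an engineer would, in place of code of your own. Each camera call takes 0.05 s, during which the arm holds its last target. There are 200 camera calls.

## Working session

There is one attempt and no reset: what is moved stays moved. The work goes in short steps, Python scripts to look and compute and a shell command to move; the robot and the scene stay as the last step left them, time stands still between calls to the robot, and variables do not carry over. Pictures are saved under pics/ and viewed, at most 10 in all, crops included, and the job is handed in when it is done.

```bash
ls; mkdir -p pics
python3 - <<'E'
from cell import *
import cv2,numpy as np
s=observe();print({k:np.round(s[k],3).tolist() for k in ('clock','tool_pos','orientation','force','gripper_width')})
for n in('top','side'):
    c=capture(n);cv2.imwrite(f'pics/{n}0.png',c['frame']);print(n,c['mtx'],c['k1'],np.round(c['extrinsics'],4).tolist())
E
```

```text
pics
{'clock': 0.0, 'tool_pos': [237.565, -467.862, 230.846], 'orientation': [0.973, 0.233, -0.0, -0.001], 'force': [-0.606, -0.705, -0.977], 'gripper_width': 85.305}
top [[346.86996665   0.         259.51970339]
 [  0.         346.86996665 184.1388303 ]
 [  0.           0.           1.        ]] 0.009920337344930296 [[-0.0065, -0.9997, -0.0216, 69.6737], [-0.9971, 0.0081, -0.0752, 514.3393], [0.0754, 0.021, -0.9969, 834.4151], [0.0, 0.0, 0.0, 1.0]]
side [[379.38648073   0.         257.85796768]
 [  0.         379.38648073 189.02260845]
 [  0.           0.           1.        ]] -0.1108046046515617 [[-0.9098, -0.415, -0.0078, 454.6972], [-0.2941, 0.6576, -0.6936, 179.9612], [0.293, -0.6288, -0.7203, 983.741], [0.0, 0.0, 0.0, 1.0]]
```

View pics/top0.png

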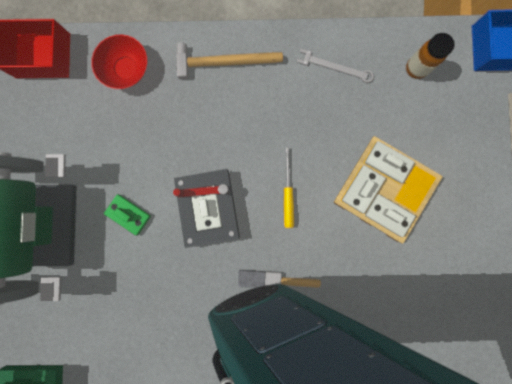

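View pics/side0.png

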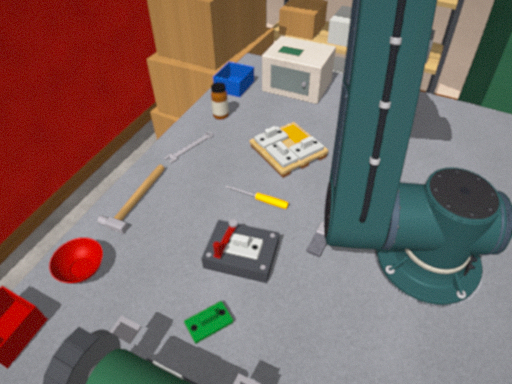

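The top view shows the die at about (207,208), with the strap pin at (223,189) and the knob at (178,191). The slab is at (388,190), with its empty place at (416,184). The green look-alike is at (127,213). In the side view the die is at (242,250) and the slab at (289,146).

I'll fit the poses from silhouettes in both cameras and overlay the result.

```bash
cat > h.py <<'E'
from cell import *
import cv2,numpy as np
from scipy.optimize import minimize
def cam(n):
    return capture(n)
def proj(c,P):
    P=np.atleast_2d(P);q=P@c['extrinsics'][:3,:3].T+c['extrinsics'][:3,3]
    s=q[:,:2]/q[:,2:];r2=(s**2).sum(1,keepdims=True);s=s*(1+c['k1']*r2)
    return s@c['mtx'][:2,:2].T+c['mtx'][:2,2]
def ray(c,uv,z):
    f=lambda p:((proj(c,[p[0],p[1],z])[0]-uv)**2).sum()
    return minimize(f,[450,0],method='Nelder-Mead',options=dict(xatol=.01,fatol=1e-6,maxiter=2000)).x
def box(a,b,z0,z1,x=0,y=0):
    return np.array([[x+i*a/2,y+j*b/2,z] for z in(z0,z1) for i,j in((-1,-1),(1,-1),(1,1),(-1,1))])
def place(P,p):
    c,s=np.cos(p[2]),np.sin(p[2]);P=np.asarray(P,float)
    return np.c_[P[:,0]*c-P[:,1]*s+p[0],P[:,0]*s+P[:,1]*c+p[1],P[:,2]]
S=8
def mask(c,boxes,p):
    m=np.zeros((384*2,512*2),np.uint8)
    for b in boxes:
        h=cv2.convexHull(proj(c,place(b,p)).astype(np.float32))
        cv2.fillConvexPoly(m,np.int32(np.round((h*2+.5)*2**S)),1,cv2.LINE_8,S)
    return cv2.GaussianBlur(cv2.resize(m.astype(np.float32),(512,384),interpolation=cv2.INTER_AREA),(0,0),1)
def fit(obs,boxes,p0):
    obs=[(c,cv2.GaussianBlur(np.float32(m),(0,0),1)) for c,m in obs]
    sc=np.array([10,10,.1])
    f=lambda q:sum(((mask(c,boxes,q*sc)-m)**2).sum() for c,m in obs)
    q=np.array(p0)/sc
    for d in(1,.3): 
        r=minimize(f,q,method='Nelder-Mead',options=dict(initial_simplex=np.vstack([q]+[q+d*e for e in np.eye(3)]),xatol=.003,fatol=.01,maxiter=300));q=r.x
    return q*sc,r.fun
E
python3 - <<'E'
from h import *
C={n:cam(n) for n in('top','side')}
out={}
for t in('die','slab','casting','strap_knob','stacked1'):
    for n in C:
        L=silhouettes(n,t)
        for k,d in enumerate(L[:6]): print(t,n,k,round(d['score'],2),d['box'],d['region'].sum()); out[f'{t}_{n}_{k}']=d['region']
np.savez('sil.npz',**out)
import pickle;pickle.dump(C,open('c.pkl','wb'))
c=C['top'];print(ray(c,[207,208],45),ray(c,[388,190],30),ray(c,[223,189],68),ray(c,[178,191],102))
E
```

```text
die top 0 0.57 [175.7, 169.7, 65.7, 78.7] 3155
die top 1 0.3 [171.7, 184.8, 56.9, 10.4] 398
die side 0 0.72 [204.2, 215.3, 73.7, 68.8] 2754
slab top 0 0.55 [337.6, 139.1, 106.8, 105.4] 2712
slab side 0 0.72 [246.8, 121.5, 80.9, 57.9] 1202
casting top 0 0.87 [103.8, 193.4, 46.0, 40.9] 1016
casting top 1 0.68 [192.5, 195.1, 25.1, 36.2] 854
casting side 0 0.63 [181.0, 304.0, 49.2, 37.4] 1147
strap_knob top 0 0.96 [169.7, 185.5, 57.6, 9.1] 423
strap_knob side 0 0.72 [212.9, 217.9, 22.4, 42.1] 344
strap_knob side 1 0.43 [265.3, 143.4, 33.0, 25.1] 480
stacked1 top 0 0.95 [342.2, 166.7, 43.7, 47.9] 1147
stacked1 top 1 0.84 [367.1, 192.3, 48.2, 43.2] 1120
stacked1 top 2 0.63 [365.4, 143.1, 48.3, 39.1] 1078
stacked1 side 0 0.82 [288.9, 138.6, 39.7, 22.6] 472
stacked1 side 1 0.7 [254.8, 123.6, 34.5, 26.3] 440
stacked1 side 2 0.57 [262.8, 142.6, 36.0, 23.3] 482
[456.87004676 191.11793588] [ 497.41124628 -243.81470661] [500.55878315 150.00259433] [494.7553724  246.40556043]
```

```bash
cat > f.py <<'E'
from h import *
import pickle
C=pickle.load(open('c.pkl','rb'));Z=np.load('sil.npz')
def hullfill(m):
    m=np.uint8(m);n,l,st,_=cv2.connectedComponentsWithStats(m);m=np.uint8(l==1+st[1:,4].argmax())
    h=cv2.convexHull(cv2.findNonZero(m));o=np.zeros_like(m);cv2.fillConvexPoly(o,h,1);return o
D=[box(170,130,0,45)]
for sel in(('top',),('side',),('top','side')):
    print('die',sel,fit([(C[n],hullfill(Z[f'die_{n}_0'])) for n in sel],D,[457,191,0.08]))
pl=[(54,34,1),(34,-54,0),(-54,-34,1)]
SL=[box(190,190,0,30)]
for x,y,v in pl:
    a,b=(60,100) if v else (100,60); SL.append(box(a,b,30,48,x,y)); a,b=(16,40) if v else(40,16); SL.append(box(a,b,48,76,x,y))
def slabobs(n):
    m=Z[f'slab_{n}_0'].copy()
    for k in range(3): m|=Z[f'stacked1_{n}_{k}']
    return cv2.morphologyEx(np.uint8(m),cv2.MORPH_CLOSE,np.ones((7,7)))
for sel in(('top',),('side',),('top','side')):
    print('slab',sel,fit([(C[n],slabobs(n)) for n in sel],SL,[497,-243,2.59]))
c=C['top']
CA=[box(100,60,30,48),box(40,16,48,76)]
for k in range(3):
  best=min((fit([(c,Z[f'stacked1_top_{k}'])],CA,[*ray(c,np.array(cv2.minAreaRect(cv2.findNonZero(np.uint8(Z[f'stacked1_top_{k}'])))[0]),45),a]) for a in(2.59,1.02)),key=lambda r:r[1]);print('st',k,best)
# yellow
for n in C:
    hsv=cv2.cvtColor(C[n]['frame'],cv2.COLOR_BGR2HSV);y=cv2.inRange(hsv,(20,190,150),(32,255,255))
    k,l,st,ce=cv2.connectedComponentsWithStats(y)
    for i in range(1,k):
        if st[i,4]>150:
            m=np.uint8(l==i);print(n,st[i],fit([(C[n],m)],[box(100,60,30,30)],[*ray(C[n],ce[i],30),2.59]))
E
python3 f.py
```

```text
die ('top',) (array([4.56802985e+02, 1.96214061e+02, 1.72283945e-01]), np.float64(48.661746978759766))
die ('side',) (array([4.60709145e+02, 1.92832608e+02, 1.50450103e-01]), np.float64(45.56333541870117))
die ('top', 'side') (array([4.58332816e+02, 1.95038074e+02, 1.66672323e-01]), np.float64(140.42495727539062))
slab ('top',) (array([ 499.57627053, -243.09585994,    2.58014849]), np.float64(126.20310974121094))
slab ('side',) (array([ 500.87837388, -244.62743801,    2.58695179]), np.float64(54.120452880859375))
slab ('top', 'side') (array([ 499.64063889, -243.63752101,    2.57789466]), np.float64(187.83770751953125))
st 0 (array([ 499.07362531, -180.58532657,    2.57755637]), np.float64(5.937900543212891))
st 1 (array([ 436.98287339, -240.85576135,    1.02326894]), np.float64(23.933088302612305))
st 2 (array([ 563.34421175, -244.25169495,    1.03371443]), np.float64(37.867000579833984))
top [395 166  41  46 984] (array([ 501.33232517, -307.53669387,    2.57209114]), np.float64(16.85544204711914))
top [284 188   9  39 324] (array([456.35315958,  -2.2770992 ,   2.71409591]), np.float64(609.2601318359375))
side [283 125  24  18 228] (array([ 504.43644146, -311.9720983 ,    2.51604557]), np.float64(36.744686126708984))
side [256 193  32  16 228] (array([453.67453009,   7.46506922,   2.78952196]), np.float64(232.98617553710938))
```

```bash
cat > ov.py <<'E'
from h import *
def overlay(c,polys,roi,s,fn=None):
    x,y,w,h=roi;im=cv2.resize(c['frame'][y:y+h,x:x+w],None,fx=s,fy=s,interpolation=cv2.INTER_CUBIC)
    for P,col in polys:
        q=(proj(c,P)-[x,y]+.5)*s
        cv2.polylines(im,[np.int32(q)],True,col,1,cv2.LINE_AA)
    return im
E
python3 - <<'E'
from ov import *
import pickle
C=pickle.load(open('c.pkl','rb'))
d=[458,195,.163];s=[500,-243.4,2.577]
def polys():
    L=[]
    L.append((place(box(170,130,0,45)[4:],d),(0,255,0)));L.append((place(box(104,64,0,45)[4:],d),(0,255,0)))
    L.append((place(box(40,16,0,77)[4:],d),(255,0,255)))
    a=np.linspace(0,6.3,20)
    L.append((place(np.c_[36+12*np.cos(a),-50+12*np.sin(a),0*a+68],d),(255,255,0)))
    for x in(0,.1,.25):L.append((place([[36,-50,60],[36+100*np.sin(x),-50+100*np.cos(x),60],[36+100*np.sin(x),-50+100*np.cos(x),102]],d),(0,255,255)))
    L.append((place(box(190,190,0,30)[4:],s),(0,255,0)))
    L.append((place(box(100,60,0,30,-34,54)[4:],s),(255,0,0)))
    for x,y,v in[(54,34,1),(34,-54,0),(-54,-34,1)]:
        L.append((place(box(*((60,100)if v else(100,60)),0,48,x,y)[4:],s),(255,0,255)))
    return L
t=C['top'];sd=C['side']
A=np.hstack([overlay(t,polys(),(160,155,100,115),4),overlay(t,polys(),(330,132,120,115),4)][:1]+[overlay(sd,polys(),(195,205,95,115),4)])
B=np.hstack([overlay(t,polys(),(330,132,120,115),4),overlay(sd,polys(),(240,100,80,115),4)])
cv2.imwrite('pics/o1.png',A);cv2.imwrite('pics/o2.png',B);print(A.shape,B.shape)
E
```

```text
(460, 780, 3) (460, 800, 3)
```

View pics/o1.png

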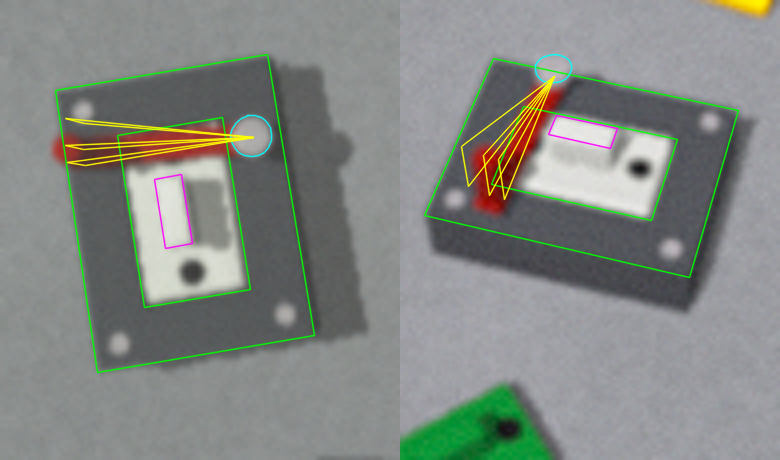

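View pics/o2.png

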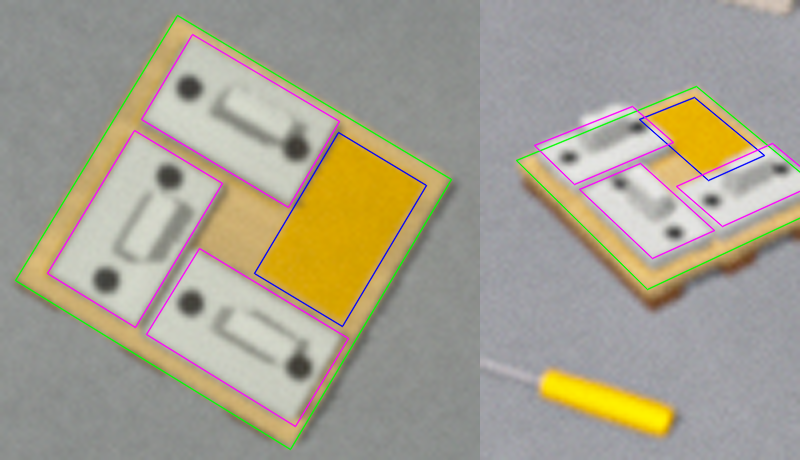

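```bash
cat > plan.py <<'E'
import numpy as np
def plan(cur,wps):
    x=np.array(cur[:3],float);th=cur[3]
    for w in wps:
        t=np.array(w[:3],float);d=t-x;c,s=np.cos(th),np.sin(th)
        sh=np.round(np.array([d[0]*c+d[1]*s,d[0]*s-d[1]*c,-d[2]])/200,3)
        r=round(-(w[3]-th)/(np.pi/3),3)
        print('[c,%g,%g,%g,0,0,%g]'%(*sh,r),'  ->',np.round(w,2), 'bad' if abs(sh).max()>1 or np.linalg.norm(d)>249 or abs(r)>.715 else '')
        x=x+200*np.array([sh[0]*c+sh[1]*s,sh[0]*s-sh[1]*c,-sh[2]]);th=th-r*np.pi/3
    print('end',np.round(x,1),round(th,4))
def lerp(a,b,n): return [np.array(a)+(np.array(b)-a)*i/n for i in range(1,n+1)]
PIV=(501.6,151.5);YAW=.163
def knob(al,z):
    d=np.pi/2+YAW-al;return [PIV[0]+100*np.cos(d),PIV[1]+100*np.sin(d),z,d+np.pi]
E
python3 -c "
from plan import *
from cell import observe
o=observe();q=o['orientation'];th=2*np.arctan2(q[1],q[0]);c=[*o['tool_pos'],th];print(np.round(c,3))
w=lerp(c,knob(.08,200),6);plan(c,w+[knob(.08,100),knob(.08,72)])"
```

```text
[ 237.654 -468.122  231.287    0.47 ]
[c,0.461,-0.438,0.026,0,0,-0.688]   -> [ 280.26 -348.24  226.07    1.19] 
[c,0.636,-0.025,0.026,0,0,-0.689]   -> [ 322.87 -228.36  220.86    1.91] 
[c,0.493,0.401,0.026,0,0,-0.688]   -> [ 365.48 -108.48  215.64    2.63] 
[c,0.106,0.628,0.026,0,0,-0.689]   -> [408.09  11.4  210.43   3.35] 
[c,-0.334,0.541,0.026,0,0,-0.688]   -> [450.7  131.28 205.21   4.07] 
[c,-0.608,0.186,0.026,0,0,-0.689]   -> [493.31 251.16 200.     4.8 ] 
[c,-0,-0,0.5,0,0,0]   -> [493.31 251.16 100.     4.8 ] 
[c,-0,-0,0.14,0,0,0]   -> [493.31 251.16  72.     4.8 ] 
end [493.2 251.1  72.1] 4.7957
```

```bash
python3 -m inch '[[-1,0.09,-0.09,0.005,0,0,-0.14],[-1,0.18,-0.18,0.01,0,0,-0.28],[-1,0.28,-0.26,0.016,0,0,-0.42],[-1,0.37,-0.35,0.02,0,0,-0.56],[-1,0.461,-0.438,0.026,0,0,-0.688]]'
python3 -m inch '[[-1,0.13,-0.005,0.005,0,0,-0.14],[-1,0.26,-0.01,0.01,0,0,-0.28],[-1,0.38,-0.015,0.016,0,0,-0.42],[-1,0.51,-0.02,0.02,0,0,-0.56],[-1,0.636,-0.025,0.026,0,0,-0.689]]'
```

```text
clock: 1.2
tool_pos: [280.4, -347.3, 226.1]
orientation: [0.826, 0.563, -0.0, 0.0]
force: [0.6, 0.2, -0.6]
gripper_width: 85.4
gripper_force: 0.0
clock: 1.7
tool_pos: [323.0, -227.3, 221.0]
orientation: [0.574, 0.819, -0.0, 0.0]
force: [0.6, -0.1, 0.1]
gripper_width: 85.3
gripper_force: 0.0
```

```bash
python3 -m inch '[[-1,0.1,0.08,0.005,0,0,-0.14],[-1,0.2,0.16,0.01,0,0,-0.28],[-1,0.3,0.24,0.016,0,0,-0.42],[-1,0.4,0.32,0.02,0,0,-0.56],[-1,0.493,0.401,0.026,0,0,-0.688]]' | tail -5
python3 -m inch '[[-1,0.02,0.13,0.005,0,0,-0.14],[-1,0.04,0.25,0.01,0,0,-0.28],[-1,0.06,0.38,0.016,0,0,-0.42],[-1,0.08,0.5,0.02,0,0,-0.56],[-1,0.106,0.628,0.026,0,0,-0.689]]' | sed -n 2,3p
python3 -m inch '[[-1,-0.07,0.11,0.005,0,0,-0.14],[-1,-0.13,0.22,0.01,0,0,-0.28],[-1,-0.2,0.32,0.016,0,0,-0.42],[-1,-0.27,0.43,0.02,0,0,-0.56],[-1,-0.334,0.541,0.026,0,0,-0.688]]' | sed -n 2,3p
python3 -m inch '[[-1,-0.12,0.04,0.005,0,0,-0.14],[-1,-0.24,0.07,0.01,0,0,-0.28],[-1,-0.36,0.11,0.016,0,0,-0.42],[-1,-0.49,0.15,0.02,0,0,-0.56],[-1,-0.608,0.186,0.026,0,0,-0.689]]'
python3 -m inch '[[-1,0,0,0,0,0,0],[-1,0,0,0.1,0,0,0],[-1,0,0,0.2,0,0,0],[-1,0,0,0.26,0,0,0],[-1,0,0,0.3,0,0,0]]'
python3 - <<'E'
from ov import *
from plan import knob,PIV
a=np.linspace(0,6.3,20)
im=[]
for n,roi in(('top',(130,150,130,110)),('side',(180,150,130,150))):
    c=cam(n);k=knob(.08,102)
    L=[(np.c_[k[0]+9*np.cos(a),k[1]+9*np.sin(a),0*a+102],(255,255,0)),(np.c_[PIV[0]+12*np.cos(a),PIV[1]+12*np.sin(a),0*a+68],(0,255,0))]
    im.append(cv2.resize(overlay(c,L,roi,4),(400,400 if n=='side' else 338)))
im[0]=cv2.copyMakeBorder(im[0],0,62,0,0,cv2.BORDER_CONSTANT)
cv2.imwrite('pics/k1.png',np.hstack(im))
E
```

```text
tool_pos: [365.6, -107.5, 215.8]
orientation: [0.249, 0.968, -0.0, 0.0]
force: [1.2, -0.2, -0.5]
gripper_width: 85.5
gripper_force: 0.0
tool_pos: [408.5, 12.4, 210.6]
orientation: [-0.109, 0.994, -0.0, 0.0]
tool_pos: [451.0, 132.4, 205.3]
orientation: [-0.452, 0.892, -0.0, 0.0]
clock: 3.7
tool_pos: [493.5, 252.3, 200.0]
orientation: [0.738, -0.675, 0.0, -0.0]
force: [0.2, -0.9, 0.1]
gripper_width: 85.7
gripper_force: 0.0
clock: 4.2
tool_pos: [492.8, 250.6, 139.3]
orientation: [0.735, -0.678, -0.0, 0.0]
force: [-0.2, 0.5, -0.0]
gripper_width: 85.5
gripper_force: 0.0
```

View pics/k1.png

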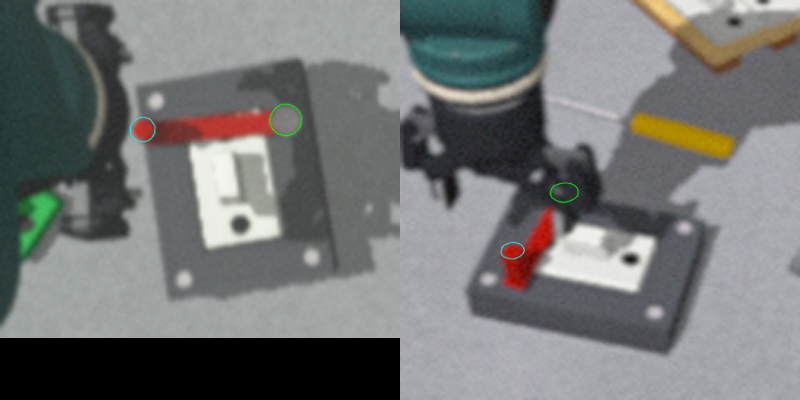

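The knob (crop 143,129) and the pin match the model in both views, so the strap angle is about 0.08. I'll descend, cage the knob and swing the strap.

```bash
python3 -m inch '[[-1,0,0,0.1,0,0,0],[-1,0,0,0.2,0,0,0],[-1,0,0,0.28,0,0,0],[-1,0,0,0.335,0,0,0],[-1,0,0,0.34,0,0,0]]'
python3 -m inch '[[0.4,0,0,0,0,0,0],[0.4,0,0,0,0,0,0],[0.4,0,0,0,0,0,0],[0.4,0,0,0,0,0,0],[0.4,0,0,0,0,0,0]]'
python3 -c "
from plan import *
c=knob(.08,72)
plan([493.2,251.1,72,4.7957],[knob(.08+i*(1.73-.08)/6,72) for i in range(1,7)])
"
```

```text
clock: 4.8
tool_pos: [493.0, 250.9, 71.6]
orientation: [0.736, -0.677, -0.0, 0.0]
force: [0.6, 0.1, 0.1]
gripper_width: 85.4
gripper_force: 0.0
clock: 5.3
tool_pos: [493.3, 251.1, 72.3]
orientation: [0.736, -0.677, 0.0, -0.0]
force: [0.5, 0.1, 0.7]
gripper_width: 26.0
gripper_force: 0.0
[c,0.019,-0.136,-0,0,0,0.263]   -> [520.68 249.66  72.     4.52] 
[c,0.018,-0.136,-0,0,0,0.263]   -> [546.62 240.79  72.     4.25] 
[c,0.019,-0.136,-0,0,0,0.262]   -> [569.18 225.21  72.     3.97] 
[c,0.019,-0.136,-0,0,0,0.263]   -> [586.65 204.09  72.     3.7 ] 
[c,0.019,-0.135,-0,0,0,0.262]   -> [597.74 179.02  72.     3.42] 
[c,0.018,-0.136,-0,0,0,0.263]   -> [601.6  151.88  72.     3.15] 
end [601.7 151.9  72. ] 3.1453
```

```bash
python3 -m inch '[[0.4,0.001,-0.027,0,0,0,0.053],[0.4,0.003,-0.055,0,0,0,0.105],[0.4,0.007,-0.082,0,0,0,0.158],[0.4,0.012,-0.109,0,0,0,0.21],[0.4,0.019,-0.136,0,0,0,0.263]]'
python3 -m inch '[[0.4,0.001,-0.027,0,0,0,0.053],[0.4,0.003,-0.055,0,0,0,0.105],[0.4,0.007,-0.082,0,0,0,0.158],[0.4,0.012,-0.109,0,0,0,0.21],[0.4,0.019,-0.136,0,0,0,0.263]]'
python3 -m inch '[[0.4,0.001,-0.027,0,0,0,0.053],[0.4,0.003,-0.055,0,0,0,0.105],[0.4,0.007,-0.082,0,0,0,0.158],[0.4,0.012,-0.109,0,0,0,0.21],[0.4,0.019,-0.136,0,0,0,0.263]]'
```

```text
clock: 5.8
tool_pos: [520.7, 249.6, 72.1]
orientation: [-0.635, 0.772, 0.0, -0.0]
force: [-1.9, 0.0, 0.7]
gripper_width: 25.7
gripper_force: 0.7
clock: 6.3
tool_pos: [546.7, 240.7, 72.1]
orientation: [-0.523, 0.852, 0.0, -0.0]
force: [-1.1, 1.4, 1.2]
gripper_width: 25.7
gripper_force: 0.7
clock: 6.8
tool_pos: [569.3, 225.1, 72.1]
orientation: [-0.401, 0.916, 0.0, 0.0]
force: [-0.4, 0.5, 0.2]
gripper_width: 25.6
gripper_force: 0.7
```

```bash
python3 -m inch '[[0.4,0.001,-0.027,0,0,0,0.053],[0.4,0.003,-0.055,0,0,0,0.105],[0.4,0.007,-0.082,0,0,0,0.158],[0.4,0.012,-0.109,0,0,0,0.21],[0.4,0.019,-0.136,0,0,0,0.263]]'
python3 -m inch '[[0.4,0.001,-0.027,0,0,0,0.053],[0.4,0.003,-0.055,0,0,0,0.105],[0.4,0.007,-0.082,0,0,0,0.158],[0.4,0.012,-0.109,0,0,0,0.21],[0.4,0.019,-0.136,0,0,0,0.263]]'
python3 -m inch '[[0.4,0.001,-0.027,0,0,0,0.053],[0.4,0.003,-0.055,0,0,0,0.105],[0.4,0.007,-0.082,0,0,0,0.158],[0.4,0.012,-0.109,0,0,0,0.21],[0.4,0.018,-0.136,0,0,0,0.263]]'
```

```text
clock: 7.3
tool_pos: [586.8, 203.9, 72.1]
orientation: [-0.272, 0.962, 0.0, 0.0]
force: [-0.5, 2.5, -0.4]
gripper_width: 25.3
gripper_force: 0.7
clock: 7.8
tool_pos: [597.9, 178.7, 72.1]
orientation: [-0.137, 0.991, 0.0, 0.0]
force: [-0.1, 1.8, -0.7]
gripper_width: 25.3
gripper_force: 0.8
clock: 8.3
tool_pos: [601.8, 151.5, 72.1]
orientation: [0.0, 1.0, 0.0, 0.0]
force: [-0.5, 1.4, -0.2]
gripper_width: 25.5
gripper_force: 0.7
```

```bash
python3 -m inch '[[0.4,0,-0.005,0,0,0,0],[0.4,0,-0.01,0,0,0,0],[0.4,0,-0.015,0,0,0,0],[0.4,0,-0.015,0,0,0,0],[0.4,0,-0.015,0,0,0,0]]'
```

```text
clock: 8.8
tool_pos: [601.9, 150.0, 72.2]
orientation: [-0.002, 1.0, 0.001, 0.0]
force: [1.9, 9.8, -1.0]
gripper_width: 25.7
gripper_force: 5.0
```

```bash
python3 -m inch '[[0.4,0,0.015,0,0,0,0],[0.4,0,0.015,-0.1,0,0,0],[0.4,0,0.015,-0.25,0,0,0],[0.4,0,0.015,-0.4,0,0,0],[0.4,0,0.015,-0.55,0,0,0]]'
python3 - <<'E'
from plan import *
plan([601.8,153,182,3.145],[[458,195,130,3.305],[458,195,56,3.305]])
E
python3 - <<'E'
from ov import *
from plan import knob,PIV
a=np.linspace(0,6.3,20);d=[458,195,.163]
im=[];k=knob(1.7,102)
for n,roi in(('top',(155,120,110,130)),('side',(180,150,110,130))):
    c=cam(n)
    L=[(np.c_[k[0]+9*np.cos(a),k[1]+9*np.sin(a),0*a+102],(255,255,0)),(place(box(100,60,0,49)[4:],d),(255,0,255)),(place(box(40,16,49,77)[4:],d),(0,255,0))]
    im.append(cv2.resize(overlay(c,L,roi,4),(400,472)))
cv2.imwrite('pics/k2.png',np.hstack(im))
E
```

```text
clock: 9.3
tool_pos: [601.4, 151.5, 183.3]
orientation: [-0.002, 1.0, -0.0, -0.0]
force: [0.1, -0.3, -0.8]
gripper_width: 25.7
gripper_force: 0.0
[c,0.718,0.212,0.26,0,0,-0.153]   -> [458.  195.  130.    3.3] 
[c,0,0,0.37,0,0,0]   -> [458.  195.   56.    3.3] 
end [458.1 194.9  56. ] 3.3052
```

View pics/k2.png

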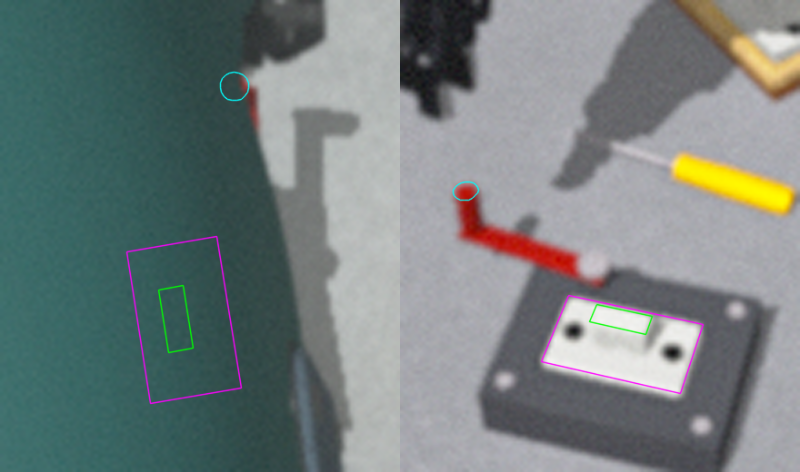

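The strap is fully aside, at its stop (side crop, knob at 465,190). The casting's outline matches the model. Next I'll grasp the rib.

```bash
python3 -m inch '[[-0.2,0.15,0.043,0.05,0,0,-0.03],[-0.2,0.3,0.087,0.1,0,0,-0.06],[-0.2,0.45,0.13,0.16,0,0,-0.09],[-0.2,0.6,0.174,0.21,0,0,-0.12],[-0.2,0.718,0.217,0.26,0,0,-0.153]]'
python3 -m inch '[[-0.2,0,0,0,0,0,0],[-0.2,0,0,0.1,0,0,0],[-0.2,0,0,0.2,0,0,0],[-0.2,0,0,0.3,0,0,0],[-0.2,0,0,0.33,0,0,0]]'
python3 -m inch '[[-0.2,0,0,0.02,0,0,0],[-0.2,0,0,0.04,0,0,0],[-0.2,0,0,0.055,0,0,0],[-0.2,0,0,0.055,0,0,0],[-0.2,0,0,0.055,0,0,0]]'
```

```text
clock: 9.9
tool_pos: [455.8, 194.8, 129.2]
orientation: [-0.082, 0.997, -0.0, -0.001]
force: [0.1, 0.5, -0.3]
gripper_width: 51.4
gripper_force: 0.0
clock: 10.4
tool_pos: [457.6, 194.3, 62.5]
orientation: [-0.081, 0.997, -0.0, -0.001]
force: [-0.0, 0.3, 0.4]
gripper_width: 51.3
gripper_force: 0.0
clock: 10.9
tool_pos: [458.2, 194.7, 53.4]
orientation: [-0.081, 0.997, 0.0, 0.0]
force: [0.2, -0.2, -0.7]
gripper_width: 51.1
gripper_force: 0.0
```

```bash
python3 -m inch '[[0.3,0,0,0,0,0,0],[0.5,0,0,0,0,0,0],[0.7,0,0,0,0,0,0],[0.9,0,0,0,0,0,0],[1,0,0,0,0,0,0]]'
python3 -m inch '[[1,0,0,0,0,0,0],[1,0,0,0,0,0,0],[1,0,0,0,0,0,0],[1,0,0,0,0,0,0],[1,0,0,0,0,0,0]]'
```

```text
clock: 11.4
tool_pos: [458.1, 194.7, 53.4]
orientation: [-0.081, 0.997, 0.0, 0.0]
force: [-1.6, -0.3, 4.3]
gripper_width: 14.8
gripper_force: 59.3
clock: 11.9
tool_pos: [458.1, 194.7, 53.4]
orientation: [-0.081, 0.997, 0.0, 0.0]
force: [-0.4, -0.1, 7.1]
gripper_width: 15.0
gripper_force: 59.3
```

```bash
python3 -m inch '[[1,0,0,-0.02,0,0,0],[1,0,0,-0.04,0,0,0],[1,0,0,-0.07,0,0,0],[1,0,0,-0.1,0,0,0],[1,0,0,-0.13,0,0,0]]'
python3 -m inch '[[1,0,0,-0.08,0,0,0],[1,0,0,-0.2,0,0,0],[1,0,0,-0.35,0,0,0],[1,0,0,-0.45,0,0,0],[1,0,0,-0.5,0,0,0]]'
python3 - <<'E'
from plan import *
c=[458.1,194.7,179.4,3.3052];e=[500.5,-307,150,2.577]
plan(c,lerp(c,e,4)+[[500.5,-307,75,2.577],[500.5,-307,56,2.577]])
E
```

```text
clock: 12.4
tool_pos: [458.0, 194.6, 79.7]
orientation: [-0.081, 0.997, -0.0, 0.0]
force: [0.3, -0.2, -2.8]
gripper_width: 15.1
gripper_force: 58.6
clock: 12.9
tool_pos: [458.6, 194.8, 181.0]
orientation: [-0.081, 0.997, 0.0, 0.001]
force: [0.7, 0.5, -3.6]
gripper_width: 14.6
gripper_force: 58.8
[c,0.05,-0.627,0.037,0,0,0.174]   -> [468.7   69.27 172.05   3.12] 
[c,-0.065,-0.626,0.037,0,0,0.174]   -> [479.3  -56.15 164.7    2.94] 
[c,-0.177,-0.604,0.036,0,0,0.174]   -> [ 489.9  -181.58  157.35    2.76] 
[c,-0.284,-0.562,0.037,0,0,0.173]   -> [ 500.5  -307.    150.      2.58] 
[c,0,-0,0.375,0,0,0]   -> [ 500.5  -307.     75.      2.58] 
[c,0,-0,0.095,0,0,0]   -> [ 500.5  -307.     56.      2.58] 
end [ 500.6 -307.    56. ] 2.5774
```

```bash
python3 -m inch '[[1,0.01,-0.1,0.008,0,0,0.035],[1,0.02,-0.23,0.015,0,0,0.07],[1,0.03,-0.37,0.022,0,0,0.105],[1,0.04,-0.5,0.03,0,0,0.14],[1,0.05,-0.627,0.037,0,0,0.174]]' | sed -n 2p
python3 -m inch '[[1,-0.013,-0.125,0.008,0,0,0.035],[1,-0.026,-0.25,0.015,0,0,0.07],[1,-0.039,-0.375,0.022,0,0,0.105],[1,-0.052,-0.5,0.03,0,0,0.14],[1,-0.065,-0.626,0.037,0,0,0.174]]' | sed -n 2p
python3 -m inch '[[1,-0.035,-0.12,0.008,0,0,0.035],[1,-0.07,-0.24,0.015,0,0,0.07],[1,-0.105,-0.36,0.022,0,0,0.105],[1,-0.14,-0.48,0.03,0,0,0.14],[1,-0.177,-0.604,0.036,0,0,0.174]]' | sed -n 2p
python3 -m inch '[[1,-0.06,-0.12,0.008,0,0,0.035],[1,-0.13,-0.25,0.015,0,0,0.07],[1,-0.19,-0.37,0.022,0,0,0.105],[1,-0.24,-0.48,0.03,0,0,0.14],[1,-0.284,-0.562,0.037,0,0,0.173]]'
python3 -m inch '[[1,0,0,0.06,0,0,0],[1,0,0,0.12,0,0,0],[1,0,0,0.2,0,0,0],[1,0,0,0.26,0,0,0],[1,0,0,0.3,0,0,0]]'
python3 - <<'E'
from ov import *
s=[500,-243.4,2.577];zb=90-22.4
im=[]
o=observe();p=[*o['tool_pos'][:2],2.577];zb=o['tool_pos'][2]-22.4;print(o['tool_pos'])
for n,roi in(('top',(330,110,130,150)),('side',(230,60,110,130))):
    c=cam(n)
    L=[(place(box(100,60,0,30,-34,54)[4:],s),(255,0,0)),(place(box(190,190,0,30)[4:],s),(0,255,0)),(place(box(100,60,zb,zb+18)[4:],p),(255,0,255)),(place(box(100,60,zb,zb+18)[:4],p),(255,0,255))]
    im.append(cv2.resize(overlay(c,L,roi,4),(400,465)))
cv2.imwrite('pics/k3.png',np.hstack(im))
E
```

```text
tool_pos: [468.0, 68.2, 171.2]
tool_pos: [478.5, -57.1, 163.8]
tool_pos: [488.8, -182.5, 156.6]
clock: 14.9
tool_pos: [499.4, -308.4, 149.0]
orientation: [0.28, 0.96, 0.0, -0.0]
force: [0.4, -0.4, -3.0]
gripper_width: 15.1
gripper_force: 58.9
clock: 15.4
tool_pos: [499.2, -306.0, 88.3]
orientation: [0.279, 0.96, 0.0, -0.001]
force: [0.0, -0.1, -2.7]
gripper_width: 15.0
gripper_force: 58.9
[ 499.24724192 -306.02724368   88.31721885]
```

View pics/k3.png

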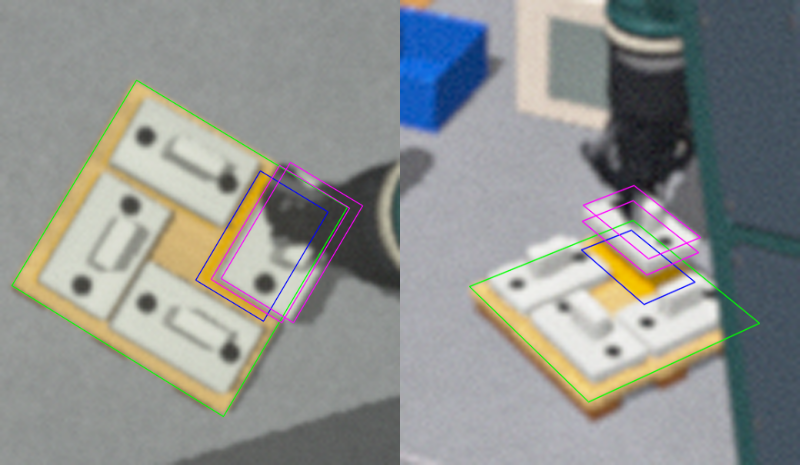

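```bash
python3 -m inch '[[1,0,0,0.04,0,0,0],[1,0,0,0.09,0,0,0],[1,0,0,0.13,0,0,0],[1,0,0,0.16,0,0,0],[1,0,0,0.16,0,0,0]]'
python3 - <<'E'
from ov import *
s=[500,-243.4,2.577]
im=[]
o=observe();p=[*o['tool_pos'][:2],2.577];zb=o['tool_pos'][2]-22.4;print(o['tool_pos'],zb)
for n,roi in(('top',(370,140,80,80)),('side',(260,100,60,60))):
    c=cam(n)
    L=[(place(box(100,60,0,30,-34,54)[4:],s),(255,0,0)),(place(box(100,60,zb,zb+18)[4:],p),(255,0,255)),(place(box(60,100,0,48,54,34)[4:],s),(0,255,0)),(place(box(60,100,0,48,-54,-34)[4:],s),(0,255,0))]
    im.append(cv2.resize(overlay(c,L,roi,6),(400,400)))
cv2.imwrite('pics/k4.png',np.hstack(im))
E
```

```text
clock: 16.0
tool_pos: [499.3, -306.8, 56.7]
orientation: [0.279, 0.96, 0.0, -0.001]
force: [0.4, -0.1, -3.3]
gripper_width: 15.1
gripper_force: 58.9
[ 499.25278412 -306.80618457   56.72650466] 34.326504658996626
```

View pics/k4.png

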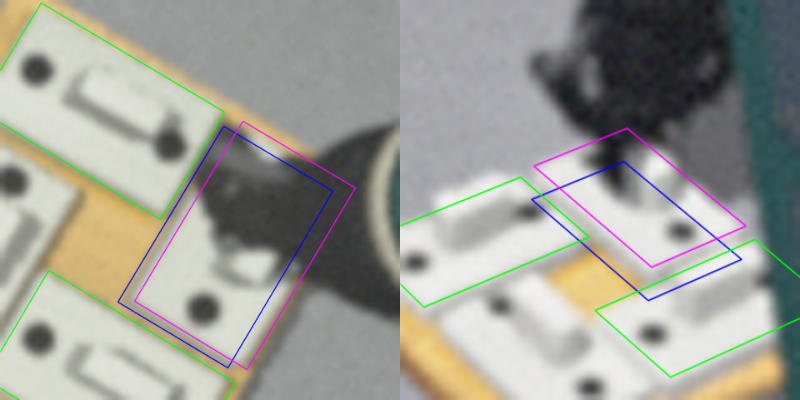

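```bash
python3 -m inch '[[1,-0.006,0,0,0,0,0],[1,-0.006,0,0.004,0,0,0],[1,-0.006,0,0.008,0,0,0],[1,-0.006,0,0.012,0,0,0],[1,-0.006,0,0.016,0,0,0]]'
python3 -m inch '[[1,0,0,0.002,0,0,0],[1,0,0,0.005,0,0,0],[1,0,0,0.007,0,0,0],[1,0,0,0.007,0,0,0],[1,0,0,0.007,0,0,0]]'
```

```text
clock: 16.6
tool_pos: [500.7, -307.7, 54.4]
orientation: [0.279, 0.96, -0.0, 0.0]
force: [0.1, 0.1, -3.2]
gripper_width: 14.6
gripper_force: 58.9
clock: 17.1
tool_pos: [500.7, -307.7, 53.1]
orientation: [0.279, 0.96, -0.0, -0.0]
force: [-0.4, -0.1, -2.8]
gripper_width: 14.9
gripper_force: 58.9
```

```bash
python3 -m inch '[[1,0.002,0,0.001,0,0,0],[1,0.002,0,0.002,0,0,0],[1,0.002,0,0.003,0,0,0],[1,0.002,0,0.004,0,0,0],[1,0.002,0,0.004,0,0,0]]'
```

```text
clock: 17.6
tool_pos: [500.3, -307.5, 52.4]
orientation: [0.279, 0.96, -0.0, 0.0]
force: [-1.8, 1.3, 0.5]
gripper_width: 14.6
gripper_force: 59.6
```

```bash
python3 -m inch '[[1,0,0,0.001,0,0,0],[1,0,0,0.002,0,0,0],[1,0,0,0.002,0,0,0],[1,0,0,0.002,0,0,0],[1,0,0,0.002,0,0,0]]'
```

```text
clock: 18.1
tool_pos: [500.4, -307.6, 52.4]
orientation: [0.279, 0.96, -0.0, 0.0]
force: [-3.8, 1.9, 7.9]
gripper_width: 15.0
gripper_force: 60.7
```

```bash
python3 -m inch '[[0.5,0,0,0,0,0,0],[0.3,0,0,0,0,0,0],[0,0,0,0,0,0,0],[0,0,0,0,0,0,0],[0,0,0,0,0,0,0]]'
python3 -m inch '[[0,0,0,-0.03,0,0,0],[0,0,0,-0.1,0,0,0],[0,0,0,-0.2,0,0,0],[0,0,0,-0.35,0,0,0],[0,0,0,-0.5,0,0,0]]'
python3 -m inch '[[0,0.2,0.0,-0.1,0,0,0],[0,0.4,0.0,-0.2,0,0,0],[0,0.6,0,-0.2,0,0,0],[0,0.8,0.0,-0.2,0,0,0],[0,1,0,-0.2,0,0,0]]'
python3 - <<'E'
from ov import *
s=[500,-243.4,2.577];im=[]
for n,roi in(('top',(330,130,120,120)),('side',(235,95,100,100))):
    c=cam(n)
    L=[(place(box(100,60,0,48,x,y)[4:],[*s]) if v==0 else place(box(60,100,0,48,x,y)[4:],s),(255,0,255)) for x,y,v in[(-34,54,0),(54,34,1),(34,-54,0),(-54,-34,1)]]
    im.append(cv2.resize(overlay(c,L,roi,4),(400,400)))
cv2.imwrite('pics/k5.png',np.hstack(im))
C=[box(100,60,30,48),box(40,16,48,76)]
c=cam('top')
for d in silhouettes('top','stacked1')[:7]:
    ce=np.array(d['box'][:2])+np.array(d['box'][2:])/2
    if ce[0]>300: print(round(d['score'],2),min((fit([(c,d['region'])],C,[*ray(c,ce,45),a]) for a in(2.58,1.01)),key=lambda r:r[1]))
E
```

```text
clock: 18.6
tool_pos: [500.4, -307.6, 51.8]
orientation: [0.279, 0.96, 0.0, -0.0]
force: [-0.2, -0.4, 0.0]
gripper_width: 42.5
gripper_force: 0.0
clock: 19.1
tool_pos: [500.1, -307.4, 153.3]
orientation: [0.279, 0.96, 0.0, -0.0]
force: [-0.1, -1.2, 0.1]
gripper_width: 42.6
gripper_force: 0.0
clock: 19.6
tool_pos: [330.2, -199.4, 192.3]
orientation: [0.279, 0.96, -0.0, 0.0]
force: [-0.0, -0.3, 0.9]
gripper_width: 42.9
gripper_force: 0.0
0.95 (array([ 563.50278705, -245.67730648,    1.03818003]), np.float64(49.02251434326172))
0.8 (array([500.92057123,   3.68828013,   2.50694353]), np.float64(2017.887451171875))
0.78 (array([ 436.11151154, -240.6055584 ,    1.01591974]), np.float64(38.72989273071289))
```

View pics/k5.png

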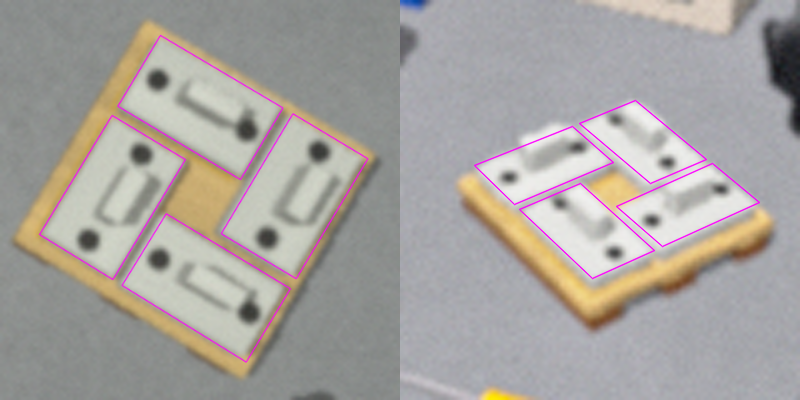

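The casting (top crop 295,195) lies flat in its place, with even gaps and its outline aligned. The other three have not moved.

```bash
python3 -c "
from cell import *
print(finish_job())"
```

```text
the job is handed in; nothing more can be done
None
```

The strap is swung fully aside against its stop, the casting is set down in the empty place and completes the pinwheel with the other three castings where they were, and the job is handed in (about 20 s on the robot clock; no verdict was returned).

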